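Slide a sanded fascia plate out of its bed and set it on the spray stand

ROBOT

A 6-joint arm with a two-finger parallel gripper is mounted at the origin on a cart in front of the work surface, level with it; the furniture and walls round the work are solid. World frame = base frame: x ahead of the robot, y to its left, z up, the work surface at z = 0. Lengths are in m, angles in rad, forces in N, time in s.
With the tool pointing down it reaches from about 0.425 to 0.95 m from the base axis. Payload 3.5 kg.
Tool frame: the origin (TCP) lies midway between the tips of the shut fingers; the grasp point (between the pads) lies 19 mm behind it; x points along the fingers, y is the direction in which the jaws open and shut, and the axes are right-handed (so a half turn about x gives the same grasp; the last joint's range is limited). The gripper opens to 85 mm and grips with 20 to 120 N. Pads are 22 mm wide; open, the fingers measure 114 mm over their backs; the gripper's body (76 mm by 85 mm) begins 54 mm behind the grasp point. The pads swing forward as they close: fully open they stand 13 mm farther back than shut.
Start: joints at [-1.322, 0.286, 1.577, -0, 1.279, -0.15], TCP at [0.262, -0.622, 0.231] pointing down, gripper open.
Joint ranges: [-2.77, 2.77], [-0.9, 2.22], [0.21, 2.48], [-1.53, 4.67], [0.24, 2.81], [-2.84, 2.84]. Speed limits (rad/s): [2.79, 2.79, 3.14, 3.14, 3.14, 3.14].

INTERFACE

Orientations are given as a unit quaternion [x, y, z, w].
In Python, from plant import sensors, optics, ctrl gives the robot as it stands.
- The arm moves only by the tool arm_command, never from a script. Its argument "increments" is a list that holds one entry, the list of rows, each a list of 4 numbers: the shift along the tool's x, y, z in cm, then the turn about the tool's x in rad. A call has 1 to 20 rows; each row shifts and turns the commanded pose from where the row before left it, along the tool's axes as they then stand; what a row does not reach is not made up. A row lasts 1/8 s, in which the tool goes at most 62.5 mm and 10.7 degrees, less where a joint would pass 70% of its speed; a pose out of reach is approached as far as the arm can. A call with a gripper value outside its range is refused whole. "grip" is the finger opening in cm, from 0 to 8.54, set as the call begins (left out, the last holds). The fingers move at their own pace and stop on an object; "grip_force" is the grip in N (left out, the last holds). Time passes only in rows, so rows that do not move let the fingers close. It gives the time, the measured TCP pose, the force and the opening at its end, in the units of the state.
- sensors.get_state(): the state, without advancing time (a new reading comes with each control period).
- optics.read_camera(name): name is "scene" or "top"; returns the picture (400x640x3 uint8, blue, green, red); there is no depth.
- optics.camera_model(name): a dict with "camera_matrix" (3x3 intrinsics, pixels), "world_from_camera" (4x4, takes a point from camera to world coordinates). Camera axes: x right, y up, looking along -z (the intrinsics and any distortion apply to the point x, -y, -z); pixel columns grow to the right and rows downward; lengths in m; the calibration is good to about 2 mm. A picture is of the moment at which its call begins. camera_model takes no time and is no camera call.
- ctrl.sign_off(): hands the job in, once; it reports no verdict.
Trained networks look in the newest picture that a camera, given by its name, has taken for a name from the list of things; names that differ only in an ending like _2 or _b are one class to them, and where a whole thing is asked for, a point or a joint stands for the part that bears it (a point fixed in the world has none). Each returns a list of dicts, best first, with "conf" (0 to 1); they miss things now and then, are a little off and sometimes report something else, mostly with a low value. They report only what shows in the picture. A call takes as long as a camera call.
- optics.boxes_of(camera, query): "at" ([row, column] in pixels, amid what is visible of it).
- optics.place_of(camera, query): "at" ([row, column] in pixels: a listed point, or the origin of a listed thing).
The state is a dict: "time": time; "qpos": joint angles; "dq": joint speeds; "joint_efforts": joint torques, N m; "eef_pos": TCP position; "tcp_rot": TCP orientation; "contact_force": force on the tool from outside, world axes, zero at the start; "wrist_torque": the same for the moment, N m; "opening": opening from 0.0 (shut) to 1.0 (fully open).
Only numpy, scipy, OpenCV 4.12 (cv2) and the standard library are available. Lean on these libraries where they do the work, as an engineer would, in place of code of your own. Each camera call takes 0.05 s, during which the arm holds its last target.

TASK

The grey fascia plate has been sanded and is ready for its next coat. Press lightly on its top and slide it along the sanding bed, out over the bed's open end, until about a third of it overhangs; pinch the overhanging end by its two long edges, lift it out and lower it gently onto the spray stand, so that both locating pins come up through its end holes and it lies flat on both posts. Never press it hard against the bed or force it onto the stand, and leave the other things on the worktop alone.

Things in the scene. Friction and masses are not known exactly. Their poses are not given: they have to be found in the camera images.
- fascia_plate: Grey primed aluminium plate, 0.16 kg, 170 long (its x) x 50 wide (y) x 8 mm; same if turned half round. Origin: centre of underside, z up. 10 mm holes through it at x = -70 and +70 mm, y = 0; slot 44 x 14 mm in the middle, else solid. In the bed its top is 2 mm proud of the fences. Pressed down with 14 to 20 N a fingertip drags it; a light touch slips, over 30 N bruises the primer.
- plate_near_end (a point): Middle of the plate's end at its x = -85 mm, level with its underside: at the start the end nearest the bed's open end.
- sanding_bed: Fixed plywood bed, 200 (x) x 130 mm (y), z up, origin at the centre of its underside. Along x a channel, its smooth floor 40 mm above the worktop, between aluminium fences (inner faces y = +25.8 and -27 mm, tops at 46 mm). End stop at x = +80 mm. The plate starts with its middle at about x = -8 mm; a black shoe in the -y fence presses it to the +y fence with 3.5 N, so it drags.
- bed_edge (a point): Middle of the straight edge of the bed's floor at its open end (bed x = -100 mm, the end towards the robot), 40 mm above the worktop. Axes as the bed's: -x points out over the edge, where there is free air down to the worktop.
- spray_stand: Fixed steel stand, base 190 (x) x 70 mm (y), top 20 mm above the worktop; z up, origin at the centre of its underside. Two posts 16 mm thick at x = -70 and +70 mm, y = 0; flat shoulders 50 mm above the worktop, on each a 7 mm pin, 11 mm high plus a 4 mm cone (tip at 65 mm). The plate lies on the shoulders, a pin in each end hole (1.5 mm play all round), either way round. Bears 40 N.
- sanding_block: Black sanding block 60 x 100 x 28 mm, a bystander. Origin: centre of its underside.
- white_cap_jar: Jar with a white cap, 48 mm thick, 64 mm high, a bystander. Origin: centre of its underside.
- touch_up_jar: Small jar with a black cap, 44 mm thick, 58 mm high, a bystander. Origin: centre of its underside.
- tape_roll: Roll of black tape lying flat, 70 mm across, 19 mm high, a bystander. Origin: centre of its underside.

How it is judged:
By the outcome, as a careful person would: the job done as asked, in the order asked, and still so for the second after the job is handed in, with the robot touching nothing.
It also fails if it takes over 64 s, if anything falls off the work surface, if the arm or the gripper's body presses on something with over 40 N, if the wrist force passes 120 N, or if a joint passes its speed limit or range.

## Working session

There is one attempt and no reset: what is moved stays moved. The work goes in short steps, Python scripts to look and compute and a tool call to move; the robot and the scene stay as the last step left them, time stands still between calls to the robot, and variables do not carry over. Pictures are saved under pics/ and viewed, and the job is handed in when it is done.

Besides the shell and the picture viewer there is one more tool, called after "Call:" as name(argument=value, ...) on one line, values as JSON. arm_command: Moves the arm, as the interface text tells. Its arguments: {"type":"object","properties":{"increments":{"type":"array","items":{"type":"array","items":{"type":"array","items":{"type":"number"}}}},"grip":{"type":"number"},"grip_force":{"type":"number"}},"required":["increments"]}

```bash
ls; mkdir -p pics
python3 - <<'E'
from plant import sensors, optics, ctrl
import cv2, numpy as np
np.set_printoptions(precision=4,suppress=True)
s=sensors.get_state()
for k in s: print(k,np.array(s[k]))
for n in ['scene','top']:
    im=optics.read_camera(n); cv2.imwrite(f'pics/{n}0.png',im)
    m=optics.camera_model(n); print({k:np.array(v) for k,v in m.items()})
    for q in ['fascia_plate','plate_near_end','sanding_bed','bed_edge','spray_stand']:
        r=optics.place_of(n,q); print(n,q,[(np.round(d['at'],1),round(d['conf'],2)) for d in r[:3]])
E
```

```text
pics
time 0.0
qpos [-1.322   0.2872  1.5782 -0.      1.2786 -0.15  ]
dq [-0.0003 -0.0006 -0.0003 -0.0008  0.0015  0.0002]
joint_efforts [  0.0003 -40.5984 -29.2626  -0.0001   0.0058  -0.    ]
eef_pos [ 0.262  -0.6214  0.2299]
tcp_rot [-0.693  -0.1409  0.6931 -0.1392]
contact_force [ 0.4524  0.4336 -0.3616]
wrist_torque [-0.0075  0.0195  0.0255]
opening 0.9967658116779116
{'camera_matrix': array([[441.2121,   0.    , 317.7869],
       [  0.    , 441.2121, 201.6985],
       [  0.    ,   0.    ,   1.    ]]), 'world_from_camera': array([[-0.8428,  0.3344, -0.4218,  0.0673],
       [-0.5382, -0.5121,  0.6693,  0.6975],
       [ 0.0078,  0.7911,  0.6116,  0.798 ],
       [ 0.    ,  0.    ,  0.    ,  1.    ]])}
scene fascia_plate [(array([194. , 336.7]), 0.96)]
scene plate_near_end [(array([202.2, 354.4]), 0.7)]
scene sanding_bed [(array([203. , 334.4]), 0.9)]
scene bed_edge [(array([207.3, 361.6]), 0.94)]
scene spray_stand [(array([275.4, 251. ]), 0.67)]
{'camera_matrix': array([[498.6706,   0.    , 321.5054],
       [  0.    , 498.6706, 206.1865],
       [  0.    ,   0.    ,   1.    ]]), 'world_from_camera': array([[ 0.0098,  0.9951, -0.098 ,  0.4809],
       [-0.9999,  0.0091, -0.0085, -0.1244],
       [-0.0076,  0.0981,  0.9952,  1.3254],
       [ 0.    ,  0.    ,  0.    ,  1.    ]])}
top fascia_plate [(array([219.6, 349.3]), 0.62)]
top plate_near_end [(array([253.3, 345.1]), 0.86)]
top sanding_bed [(array([217.9, 351.4]), 0.86)]
top bed_edge [(array([255., 344.]), 0.76)]
top spray_stand [(array([212.7, 214.3]), 0.7)]
```

View pics/scene0.png

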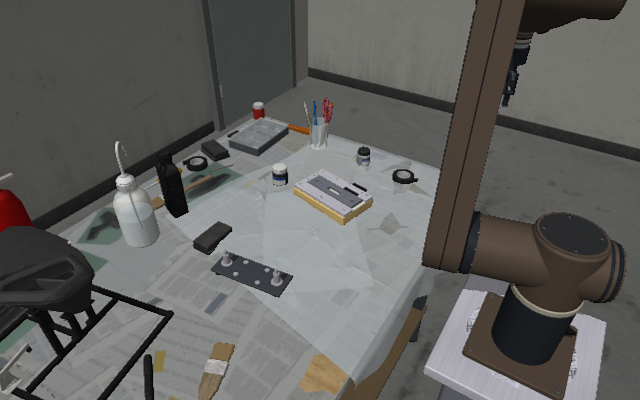

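View pics/top0.png

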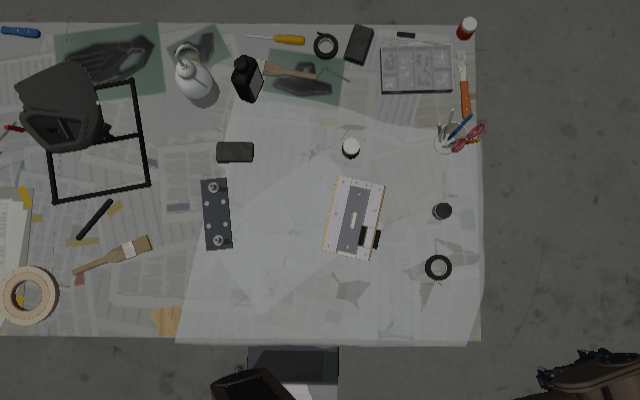

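Run:
```python
import cv2
im=cv2.imread('pics/top0.png')
c=im[130:290,170:430]; cv2.imwrite('pics/top0z.png',cv2.resize(c,None,fx=3,fy=3,interpolation=cv2.INTER_CUBIC))
im=cv2.imread('pics/scene0.png')
c=im[140:340,180:440]; cv2.imwrite('pics/scene0z.png',cv2.resize(c,None,fx=3,fy=3,interpolation=cv2.INTER_CUBIC))
```

```text
(no output)
```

View pics/top0z.png

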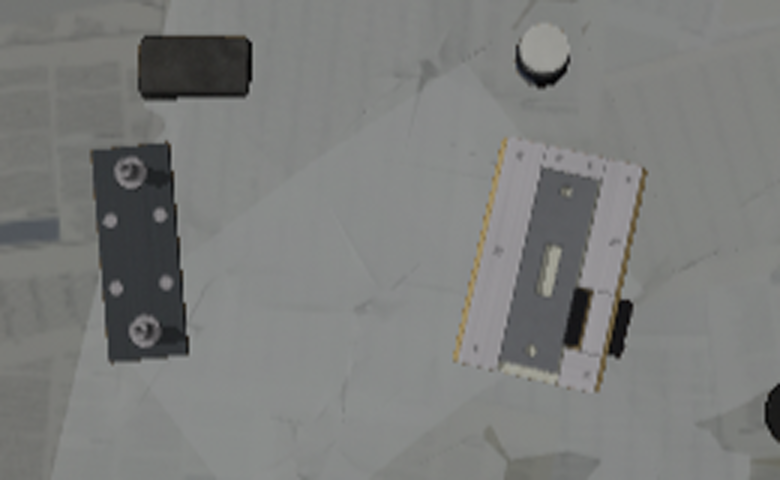

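View pics/scene0z.png

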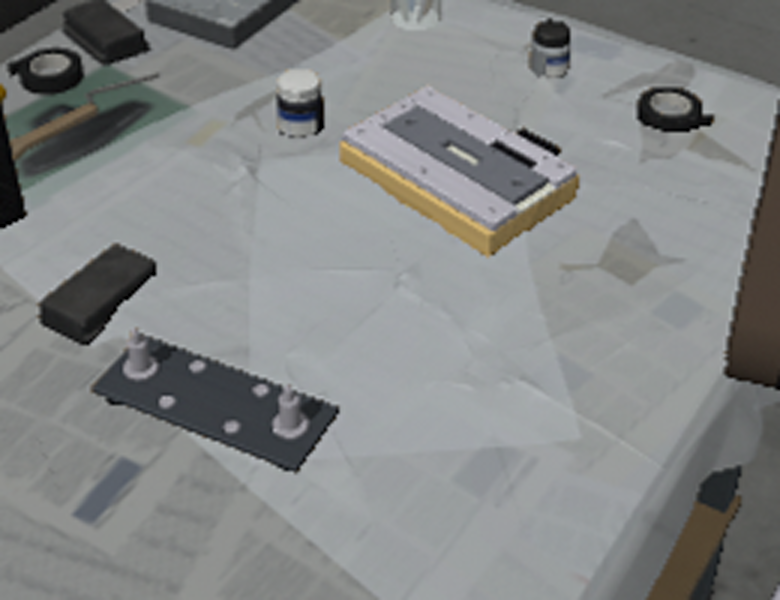

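The scene view shows the bed with the plate around (335,195) and the stand around (251,275). In the top view the plate is near col 350, row 218, the stand's pins are near (213,187) and (218,240), and the shoe is at about (364,236). Next I'll turn these into positions.

```bash
cat > h.py <<'E'
import numpy as np, cv2, json, os
from scipy.optimize import least_squares, minimize
np.set_printoptions(precision=4,suppress=True)
def cams():
    from plant import optics
    return {n:{k:np.array(v) for k,v in optics.camera_model(n).items()} for n in ['scene','top']}
C=cams()
def proj(n,P):
    P=np.atleast_2d(P); T=np.linalg.inv(C[n]['world_from_camera']); p=P@T[:3,:3].T+T[:3,3]
    K=C[n]['camera_matrix']; u=K[0,0]*p[:,0]/-p[:,2]+K[0,2]; v=K[1,1]*-p[:,1]/-p[:,2]+K[1,2]
    return np.stack([u,v],1)
def ray(n,uv):
    K=C[n]['camera_matrix'];T=C[n]['world_from_camera']
    d=np.array([(uv[0]-K[0,2])/K[0,0],-(uv[1]-K[1,2])/K[1,1],-1]); d=T[:3,:3]@d; return T[:3,3],d
def onz(n,uv,z):
    o,d=ray(n,uv); return o+d*(z-o[2])/d[2]
def pose(x,y,a,z,pts):
    pts=np.atleast_2d(pts).astype(float); c,s=np.cos(a),np.sin(a)
    return pts@np.array([[c,s,0],[-s,c,0],[0,0,1]])+[x,y,z]
def snap(tag):
    from plant import optics
    for n in ['scene','top']:
        cv2.imwrite(f'pics/{n}_{tag}.png',optics.read_camera(n))
E
python3 - <<'E'
from h import *
z=lambda x,y:((x+.5)/3-.5+170,(y+.5)/3-.5+130)
f=lambda pts,h:np.array([onz('top',z(*p),h)[:2] for p in pts])
print('bed corners TL TR BR BL z46',f([(506,138),(646,170),(599,390),(455,360)],.046))
print('plate TL TR holes far,near, slot', f([(542,165),(602,178),(567,191),(532,351),(551,271)],.048))
print('stand base', f([(92,151),(168,143),(188,353),(110,361)],.020))
print('shoulder', f([(129,172),(144,330)],.050), f([(129,172),(144,330)],.020))
zs=lambda x,y:((x+.5)/3-.5+180,(y+.5)/3-.5+140)
fs=lambda pts,h:np.array([onz('scene',zs(*p),h)[:2] for p in pts])
print('scene plate holes far near', fs([(410,122),(516,183)],.048))
print('scene tips', fs([(137,330),(290,386)],.065))
print('scene base L T R B', fs([(92,388),(142,338),(339,410),(296,469)],.020))
print('scene bed L,T,R,B', fs([(340,140),(430,88),(579,181),(489,230)],.046))
E
```

```text
bed corners TL TR BR BL z46 [[ 0.6868 -0.1564]
 [ 0.6599 -0.2772]
 [ 0.471  -0.2368]
 [ 0.4952 -0.1142]]
plate TL TR holes far,near, slot [[ 0.6632 -0.1875]
 [ 0.6524 -0.2391]
 [ 0.6409 -0.209 ]
 [ 0.5034 -0.1796]
 [ 0.5718 -0.1955]]
stand base [[0.6762 0.2084]
 [0.6839 0.1414]
 [0.4993 0.1186]
 [0.4917 0.1865]]
shoulder [[0.6537 0.1682]
 [0.518  0.1511]] [[0.6578 0.1751]
 [0.5189 0.1576]]
scene plate holes far near [[ 0.6439 -0.2083]
 [ 0.5079 -0.1791]]
scene tips [[0.6565 0.1724]
 [0.5185 0.1551]]
scene base L T R B [[0.6778 0.2098]
 [0.6827 0.1451]
 [0.4983 0.1216]
 [0.4912 0.1879]]
scene bed L,T,R,B [[ 0.6859 -0.1478]
 [ 0.6612 -0.2733]
 [ 0.4612 -0.2163]
 [ 0.4958 -0.108 ]]
```

Run:
```python
from h import *
from scipy.spatial.transform import Rotation as R
from plant import sensors
s=sensors.get_state(); M=R.from_quat(s['tcp_rot']).as_matrix(); print(M)
ty=M[:,1]; print('ty yaw deg',np.degrees(np.arctan2(ty[1],ty[0])))
a=-np.radians(12.1); by=np.array([-np.sin(a),np.cos(a),0]); print('bed y yaw',np.degrees(np.arctan2(by[1],by[0])))
tgt=pose(.574,-.1945,a,0,[.045,0,0])[0]; tgt[2]=.10
d=tgt-s['eef_pos']; print('tgt',tgt,'tool-frame shift',M.T@d*100, np.linalg.norm(d))
print(s['time'])
```

```text
[[ 0.0001  0.3883 -0.9215]
 [-0.     -0.9215 -0.3883]
 [-1.      0.     -0.0001]]
ty yaw deg -67.15364055498732
bed y yaw 77.9
tgt [ 0.618  -0.2039  0.1   ] tool-frame shift [ 13.1369 -24.7111 -49.0269] 0.5645222042851683
0.6
```

Call:
arm_command(increments=[[[0.5,-1.765,-3.5,0],[0.5,-1.765,-3.5,0],[0.5,-1.765,-3.5,0],[0.5,-1.765,-3.5,0],[0.5,-1.765,-3.5,0],[0.5,-1.765,-3.5,0],[0.5,-1.765,-3.5,0],[0.5,-1.765,-3.5,0],[0.5,-1.765,-3.5,0],[0.5,-1.765,-3.5,0],[0.5,-1.765,-3.5,0],[0.5,-1.765,-3.5,0],[0.5,-1.765,-3.5,0],[0.5,-1.765,-3.5,0],[0,0,0,0.1525],[0,0,0,0.1525],[0,0,0,0.1525],[0,0,0,0.1525],[0,0,0,0]]], grip=0)

```text
time: 2.98
eef_pos: [0.6178, -0.204, 0.1614]
tcp_rot: [0.703, -0.074, -0.703, -0.074]
contact_force: [-0.2, -0.4, -0.9]
opening: 0.001
```

Call:
arm_command(increments=[[[3,0,0,0],[3,0,0,0],[2.5,0,0,0],[1.2,0,0,0],[0.4,0,0,0],[0,0,0,0]]])

```text
time: 3.72
eef_pos: [0.6182, -0.2043, 0.0611]
tcp_rot: [0.704, -0.074, -0.703, -0.074]
contact_force: [-0.3, -0.0, -0.6]
opening: -0.004
```

Run:
```python
from h import *
snap('a')
a=cv2.imread('pics/top_a.png')[150:280,290:420]; b=cv2.imread('pics/scene_a.png')[130:260,270:400]
cv2.imwrite('pics/ab.png',np.hstack([cv2.resize(i,None,fx=3,fy=3,interpolation=cv2.INTER_CUBIC) for i in (a,b)]))
```

```text
(no output)
```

View pics/ab.png

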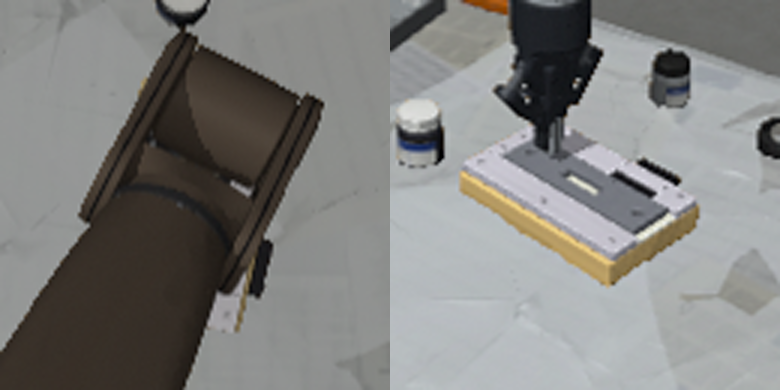

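In the right half (scene) the shut fingertips sit over the plate between its slot and far hole, at about pixel (550,150). The arm hides the plate in the top view. I'll lower to contact in small steps.

Call:
arm_command(increments=[[[0.5,0,0,0],[0.4,0,0,0],[0.1,0,0,0],[0.1,0,0,0],[0.1,0,0,0],[0,0,0,0]]])

```text
time: 4.58
eef_pos: [0.6177, -0.204, 0.0483]
tcp_rot: [-0.703, 0.075, 0.703, 0.075]
contact_force: [0.3, -0.8, -0.9]
opening: 0.0
```

Call:
arm_command(increments=[[[0.05,0,0,0],[0.05,0,0,0],[0,0,0,0]]])

```text
time: 4.95
eef_pos: [0.6179, -0.2041, 0.0481]
tcp_rot: [0.703, -0.075, -0.703, -0.074]
contact_force: [-1.9, 1.9, 5.6]
opening: 0.001
```

Call:
arm_command(increments=[[[0.05,0,0,0],[0.03,0,0,0],[0,0,0,0]]])

```text
time: 5.32
eef_pos: [0.6179, -0.2041, 0.0481]
tcp_rot: [-0.703, 0.074, 0.703, 0.074]
contact_force: [-4.1, 1.5, 9.4]
opening: -0.002
```

Call:
arm_command(increments=[[[0.06,0,0,0],[0.06,0,0,0],[0,0,0,0]]])

```text
time: 5.7
eef_pos: [0.6181, -0.2042, 0.048]
tcp_rot: [-0.703, 0.074, 0.703, 0.074]
contact_force: [-5.3, 2.1, 12.3]
opening: 0.004
```

Call:
arm_command(increments=[[[0.08,0,0,0],[0.07,0,0,0],[0,0,0,0]]])

```text
time: 6.08
eef_pos: [0.6188, -0.2044, 0.048]
tcp_rot: [0.704, -0.075, -0.703, -0.074]
contact_force: [-6.9, 2.6, 16.7]
opening: -0.003
```

Call:
arm_command(increments=[[[0,0,0.1,0],[0,0,0.2,0],[0,0,0.2,0],[0,0,0.2,0],[0,0,0.2,0]]])

```text
time: 6.7
eef_pos: [0.6138, -0.2041, 0.0481]
tcp_rot: [0.708, -0.076, -0.698, -0.073]
contact_force: [4.3, -0.3, 8.5]
opening: 0.003
```

Call:
arm_command(increments=[[[0.1,0,0,0],[0.08,0,0,0],[0.06,0,0,0]]])

```text
time: 7.08
eef_pos: [0.6137, -0.2041, 0.048]
tcp_rot: [0.707, -0.076, -0.699, -0.073]
contact_force: [-1.2, 2.6, 20.6]
opening: 0.0
```

```bash
cat > look.py <<'E'
import sys
from h import *
snap(sys.argv[1])
a=cv2.imread(f'pics/top_{sys.argv[1]}.png')[150:280,290:420]; b=cv2.imread(f'pics/scene_{sys.argv[1]}.png')[130:260,270:400]
cv2.imwrite(f'pics/z_{sys.argv[1]}.png',np.hstack([cv2.resize(i,None,fx=3,fy=3,interpolation=cv2.INTER_CUBIC) for i in (a,b)]))
E
python3 look.py b
```

```text
(no output)
```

View pics/z_b.png

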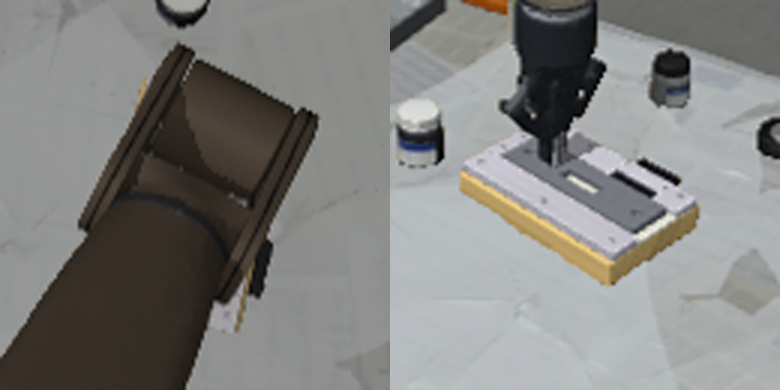

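The plate hasn't moved: its slot is still at about (580,182), so the finger slipped at the lighter force. I'm now pressing at about 20 N, so I'll drag again.

Call:
arm_command(increments=[[[0,0,0.1,0],[0,0,0.1,0],[0,0,0.1,0],[0,0,0.1,0]]])

```text
time: 7.68
eef_pos: [0.6122, -0.2039, 0.0481]
tcp_rot: [0.71, -0.077, -0.696, -0.073]
contact_force: [6.5, 0.6, 13.4]
opening: -0.0
```

Call:
arm_command(increments=[[[0.06,0,0.1,0],[0.05,0,0.1,0],[0.03,0,0.1,0],[0,0,0.1,0]]])

```text
time: 8.18
eef_pos: [0.6097, -0.2035, 0.0481]
tcp_rot: [0.711, -0.077, -0.695, -0.073]
contact_force: [6.2, 0.7, 15.6]
opening: -0.0
```

Check whether it is dragging.

Call:
arm_command(increments=[[[0.03,0,0.2,0],[0.0,0,0.2,0],[0.0,0,0.2,0],[0,0,0.2,0]]])

```text
time: 8.68
eef_pos: [0.6022, -0.202, 0.048]
tcp_rot: [0.711, -0.077, -0.695, -0.073]
contact_force: [7.1, 0.3, 16.3]
opening: 0.003
```

```bash
python3 look.py c
```

```text
(no output)
```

View pics/z_c.png

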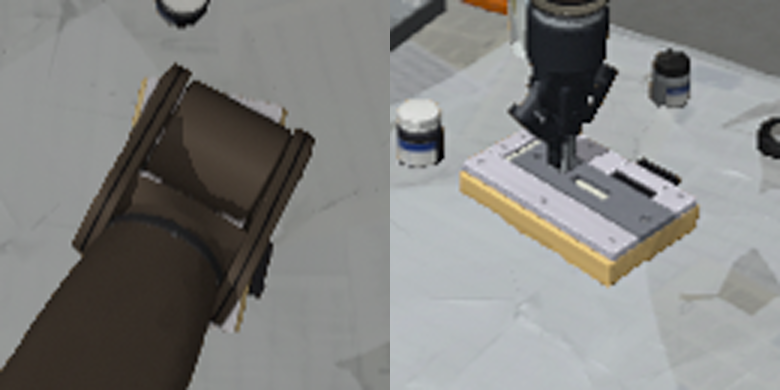

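The plate is dragging now. The slot has moved to about (592,188) and the near end is at the bed edge. The force holds at 16 N, so I'll continue.

Call:
arm_command(increments=[[[0,0,0.25,0],[0.0,0,0.25,0],[0.0,0,0.25,0],[0,0,0.25,0],[0,0,0.25,0],[0,0,0.25,0]]])

```text
time: 9.52
eef_pos: [0.5877, -0.1989, 0.048]
tcp_rot: [0.711, -0.077, -0.695, -0.073]
contact_force: [7.3, 1.5, 17.8]
opening: -0.003
```

Call:
arm_command(increments=[[[-0.01,0,0.25,0],[-0.01,0,0.25,0],[-0.01,0,0.25,0],[-0.01,0,0.25,0],[-0.01,0,0.25,0],[-0.01,0,0.25,0]]])

```text
time: 10.28
eef_pos: [0.5725, -0.1955, 0.048]
tcp_rot: [0.711, -0.077, -0.695, -0.073]
contact_force: [6.6, 1.3, 15.9]
opening: -0.001
```

```bash
python3 look.py d
```

```text
(no output)
```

View pics/z_d.png

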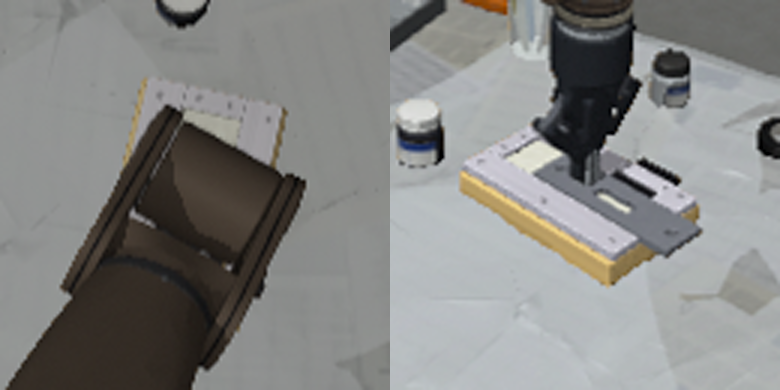

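Run:
```python
from h import *
zs=lambda x,y:((x+.5)/3-.5+270,(y+.5)/3-.5+130)
fs=lambda pts,h:np.array([onz('scene',zs(x-390,y),h)[:2] for x,y in pts])
P=fs([(671,221),(614,201),(700,231),(667,253)],.048); print('hole slot nearcorners',P)
E=fs([(698,210),(608,284)],.046); E2=fs([(698,208),(610,259)],.046); print('bed corners',E,E2)
a=np.radians(-12.1); u=np.array([np.cos(a),np.sin(a)])
print('along', P@u, E2@u)
```

```text
hole slot nearcorners [[ 0.475  -0.1861]
 [ 0.5343 -0.1839]
 [ 0.4457 -0.1874]
 [ 0.4561 -0.1428]]
bed corners [[ 0.4627 -0.2172]
 [ 0.4801 -0.0791]] [[ 0.4641 -0.22  ]
 [ 0.4958 -0.1097]]
along [0.5034 0.561  0.4751 0.4759] [0.4999 0.5077]
```

Call:
arm_command(increments=[[[-0.01,0,0.25,0],[0,0,0.25,0],[-0.01,0,0.25,0],[0,0,0.25,0],[-0.01,0,0.25,0],[-0.01,0,0.25,0],[0,0,0.25,0],[-0.01,0,0.25,0],[0,0,0.25,0],[-0.01,0,0.25,0]]])

```text
time: 11.62
eef_pos: [0.5477, -0.1901, 0.048]
tcp_rot: [0.71, -0.077, -0.696, -0.073]
contact_force: [7.4, 2.1, 16.0]
opening: 0.001
```

Run:
```python
from h import *
snap('e')
b=cv2.imread(f'pics/scene_e.png')[150:250,300:430]
cv2.imwrite(f'pics/z_e.png',cv2.resize(b,None,fx=6,fy=6,interpolation=cv2.INTER_CUBIC))
from plant import optics
for q in ['plate_near_end','bed_edge','fascia_plate','sanding_bed']:
    print(q,[(np.round(d['at'],1),round(d['conf'],2)) for d in optics.place_of('scene',q)])
```

```text
plate_near_end [(array([216. , 373.7]), 0.94)]
bed_edge [(array([207.4, 360.2]), 0.9)]
fascia_plate [(array([205.8, 353.3]), 0.86), (array([186., 279.]), 0.26)]
sanding_bed [(array([203.4, 331.8]), 0.59)]
```

View pics/z_e.png

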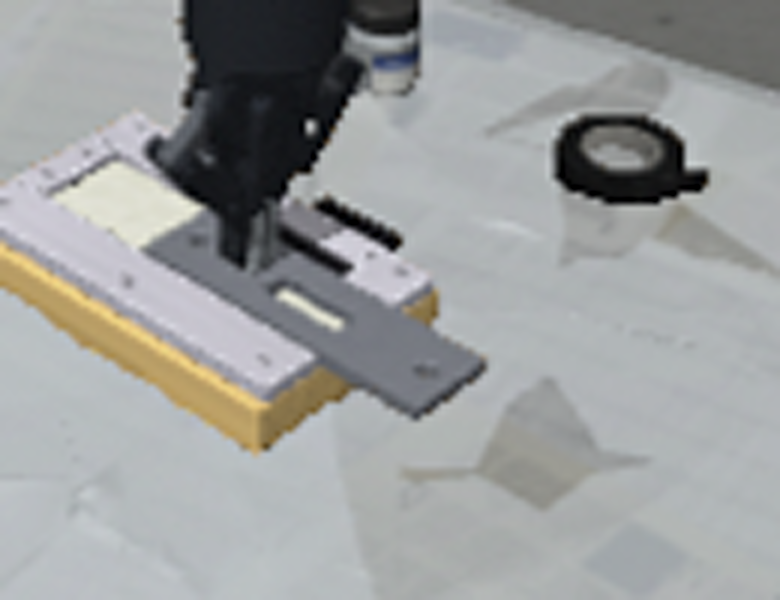

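Run:
```python
from h import *
zs=lambda x,y:((x+.5)/6-.5+300,(y+.5)/6-.5+150)
fs=lambda pts,h:np.array([onz('scene',zs(x,y),h)[:2] for x,y in pts])
P=fs([(427,371),(311,308),(486,365),(417,411),(199,239)],.048); print('hole slot nearcorners farhole\n',P)
E2=fs([(258,399),(437,289)],.046); print('bed corners',E2)
a=np.radians(-12.1); u=np.array([np.cos(a),np.sin(a)]); v=np.array([-np.sin(a),np.cos(a)])
print('along', P@u, E2@u,'lat',P@v,E2@v)
for n,uv,h in [('scene',(373.7,216.),.04),('scene',(360.2,207.4),.04)]: p=onz(n,uv,h)[:2]; print(p,p@u,p@v)
```

```text
hole slot nearcorners farhole
 [[ 0.4414 -0.1655]
 [ 0.508  -0.1777]
 [ 0.421  -0.184 ]
 [ 0.4322 -0.1379]
 [ 0.5796 -0.1958]]
bed corners [[ 0.4965 -0.1088]
 [ 0.4666 -0.2253]]
along [0.4663 0.5339 0.4502 0.4515 0.6078] [0.5083 0.5034] lat [-0.0693 -0.0672 -0.0917 -0.0443 -0.07  ] [-0.0023 -0.1225]
[ 0.4297 -0.1615] 0.45398751066642845 -0.06782738049090727
[ 0.478  -0.1746] 0.5039456000440532 -0.07049509677591749
```

Near end is at 0.451 along the bed axis and the bed edge at about 0.505, so the overhang is about 54 mm. I'll slide a few mm more and then lift off.

Call:
arm_command(increments=[[[0,0,0.15,0],[0,0,0.15,0],[0,0,0.1,0],[-0.2,0,0,0],[-0.4,0,0,0],[-1,0,0,0],[-2,0,0,0],[-3,0,0,0],[-3,0,0,0],[0,0,0,0]]], grip=0)

```text
time: 13.18
eef_pos: [0.5374, -0.1875, 0.1407]
tcp_rot: [0.705, -0.076, -0.701, -0.074]
contact_force: [-0.4, -1.0, -0.1]
opening: 0.005
```

Call:
arm_command(increments=[[[0,-0.05,2.4,0],[0,-0.1,2.4,0],[0,0,2.4,0],[0,0,2.3,0],[2.5,0,0,0],[2.5,0,0,0],[2,0,0,0],[0,0,0,0],[0,0,0,0]]], grip=7.4)

```text
time: 14.3
eef_pos: [0.4431, -0.1651, 0.0672]
tcp_rot: [0.703, -0.075, -0.703, -0.075]
contact_force: [-0.6, -0.6, 0.4]
opening: 0.865
```

Run:
```python
from h import *
snap('f')
b=cv2.imread(f'pics/scene_f.png')[150:250,300:430]
cv2.imwrite(f'pics/z_f.png',cv2.resize(b,None,fx=6,fy=6,interpolation=cv2.INTER_CUBIC))
b=cv2.imread(f'pics/top_f.png')[160:290,280:420]
cv2.imwrite(f'pics/y_f.png',cv2.resize(b,None,fx=4,fy=4,interpolation=cv2.INTER_CUBIC))
```

```text
(no output)
```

View pics/z_f.png

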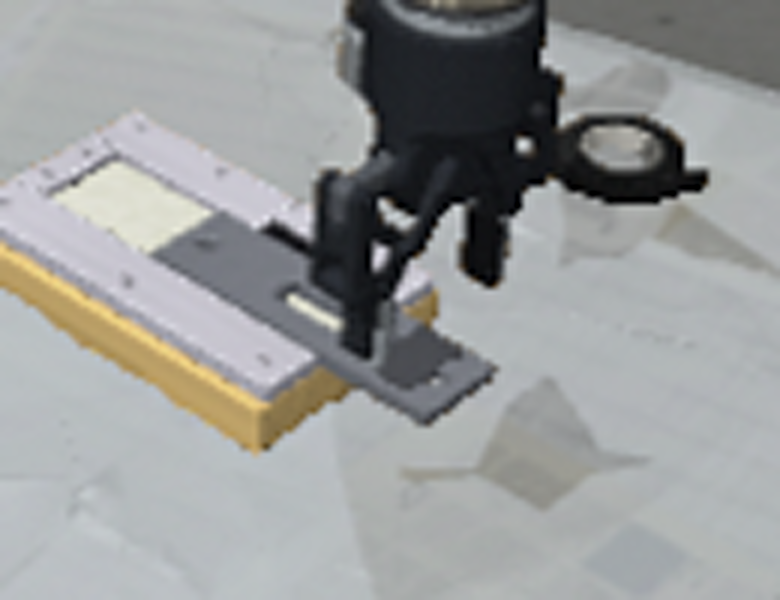

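View pics/y_f.png

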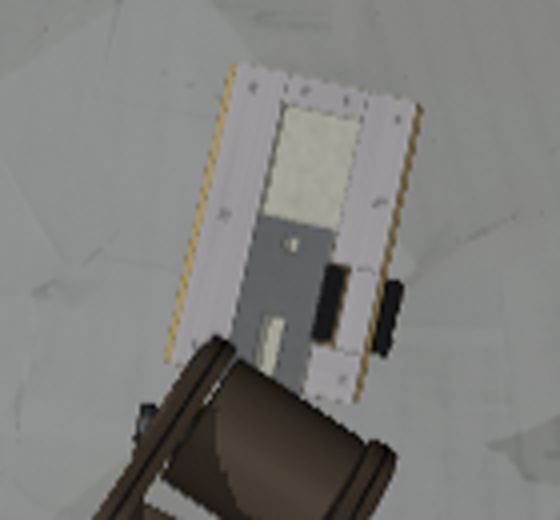

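Run:
```python
from h import *
zs=lambda x,y:((x+.5)/6-.5+300,(y+.5)/6-.5+150)
zt=lambda x,y:((x+.5)/4-.5+280,(y+.5)/4-.5+160)
P=np.array([onz('scene',zs(*p),.048)[:2] for p in [(496,367),(427,413),(440,379),(207,243)]])
T=np.array([onz('top',zt(*p),.048)[:2] for p in [(264,214),(336,231),(291,244)]])
B=np.array([onz('top',zt(*p),.046)[:2] for p in [(232,66),(420,104),(357,402),(166,360)]])
a=np.radians(-12.1); u=np.array([np.cos(a),np.sin(a)]); v=np.array([-np.sin(a),np.cos(a)])
print('scene near corners, nearhole, farhole',P@u,P@v)
print('top far corners, far hole',T@u,T@v)
print('bed',B@u,B@v,B.mean(0))
q=np.array([.4431,-.1651]);print(q@u,q@v)
```

```text
scene near corners, nearhole, farhole [0.4461 0.4475 0.4585 0.6029] [-0.0937 -0.0463 -0.069  -0.0703]
top far corners, far hole [0.6131 0.6125 0.598 ] [-0.0482 -0.0957 -0.0693]
bed [0.7027 0.705  0.5088 0.5081] [-0.0074 -0.1314 -0.1319 -0.0073] [ 0.5781 -0.195 ]
0.4678637769431594 -0.06855002716616244
```

In the scene zoom the fingers straddle the overhanging end, whose near corners are at (496,367) and (427,413). The top view shows the far end clear of the stop. Overhang is about 57–62 mm and the TCP is at plate x ≈ -62 mm, so I'll go down and pinch.

Call:
arm_command(increments=[[[1.2,0.1,0,0],[1.2,0,0,0],[1.2,0,0,0],[0.7,0,0,0],[0,0,0,0]]])

```text
time: 15.02
eef_pos: [0.4422, -0.1656, 0.023]
tcp_rot: [-0.703, 0.074, 0.704, 0.075]
contact_force: [-0.3, -0.1, 0.0]
opening: 0.87
```

Call:
arm_command(increments=[[[0,0,0,0],[0,0,0,0],[0,0,0,0],[0,0,0,0],[0,0,0,0],[0,0,0,0]]], grip=4.0, grip_force=30)

```text
time: 15.78
eef_pos: [0.4432, -0.1661, 0.0243]
tcp_rot: [0.703, -0.075, -0.703, -0.075]
contact_force: [0.4, 1.4, 2.0]
opening: 0.58
```

Call:
arm_command(increments=[[[0,0,0,0],[0,0,0,0],[-0.1,0,0,0],[-0.3,0,0,0],[-0.4,0,0,0],[-0.6,0,0,0],[0,0,0,0]]], grip=4.0, grip_force=80)

```text
time: 16.65
eef_pos: [0.4431, -0.1663, 0.0385]
tcp_rot: [0.703, -0.075, -0.703, -0.074]
contact_force: [1.6, -0.7, 0.4]
opening: 0.566
```

Run:
```python
from h import *
snap('g')
b=cv2.imread(f'pics/scene_g.png')[150:250,300:430]
cv2.imwrite(f'pics/z_g.png',cv2.resize(b,None,fx=6,fy=6,interpolation=cv2.INTER_CUBIC))
```

```text
(no output)
```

View pics/z_g.png

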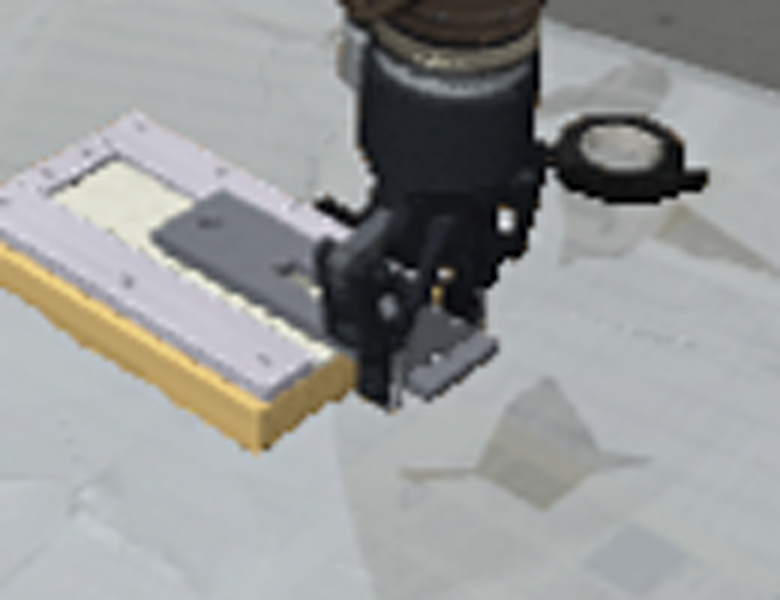

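The plate is pinched, with the opening at about 49 mm. It has lifted level and clear of the fences, and its near end is at about (495,345). I'll carry it over to the stand.

Call:
arm_command(increments=[[[-1.5,0,0,0],[-2.5,0,0,0],[-2.5,0,0,0],[-1.2,-1.3,0,0],[-0.3,-2.5,-0.1,0],[0,-3,-0.14,0],[0,-3,-0.14,0],[0,-3,-0.14,0],[0,-3,-0.14,0],[0,-3,-0.14,0],[0,-3,-0.14,0],[0,-3,-0.14,0],[0,-3,-0.14,0],[0,-2.5,-0.12,0],[0,-2,0,0],[0,-1.04,0,0],[0,0,0,-0.083],[0,0,0,-0.125],[0,0,0,-0.125],[0,0,0,0]]])

```text
time: 19.25
eef_pos: [0.5256, 0.157, 0.1178]
tcp_rot: [-0.706, -0.042, 0.706, -0.042]
contact_force: [-0.4, -1.1, -1.2]
opening: 0.563
```

Run:
```python
from h import *
snap('i')
b=cv2.imread(f'pics/scene_i.png')[190:310,190:320]
cv2.imwrite(f'pics/z_i.png',cv2.resize(b,None,fx=5,fy=5,interpolation=cv2.INTER_CUBIC))
b=cv2.imread(f'pics/top_i.png')[140:270,160:290]
cv2.imwrite(f'pics/y_i.png',cv2.resize(b,None,fx=4.5,fy=4.5,interpolation=cv2.INTER_CUBIC))
```

```text
(no output)
```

View pics/z_i.png

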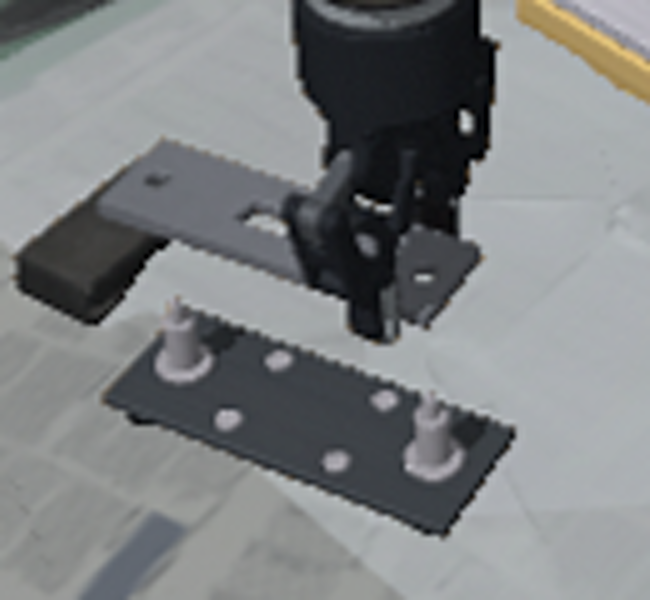

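View pics/y_i.png

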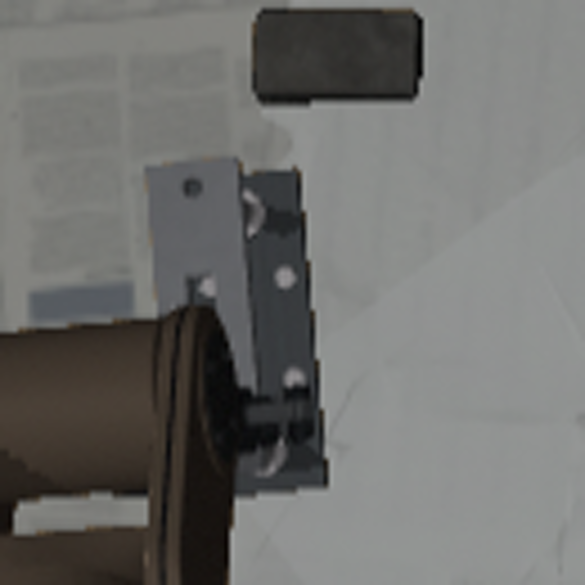

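Run:
```python
import cv2,numpy as np
b=cv2.imread('pics/scene_i.png')[210:300,205:300]
cv2.imwrite('pics/zz_i.png',cv2.resize(b,None,fx=8,fy=8,interpolation=cv2.INTER_CUBIC)[:600]) 
cv2.imwrite('pics/zz2_i.png',cv2.resize(cv2.imread('pics/scene_i.png')[235:300,205:300],None,fx=8,fy=8,interpolation=cv2.INTER_CUBIC))
```

View pics/zz_i.png

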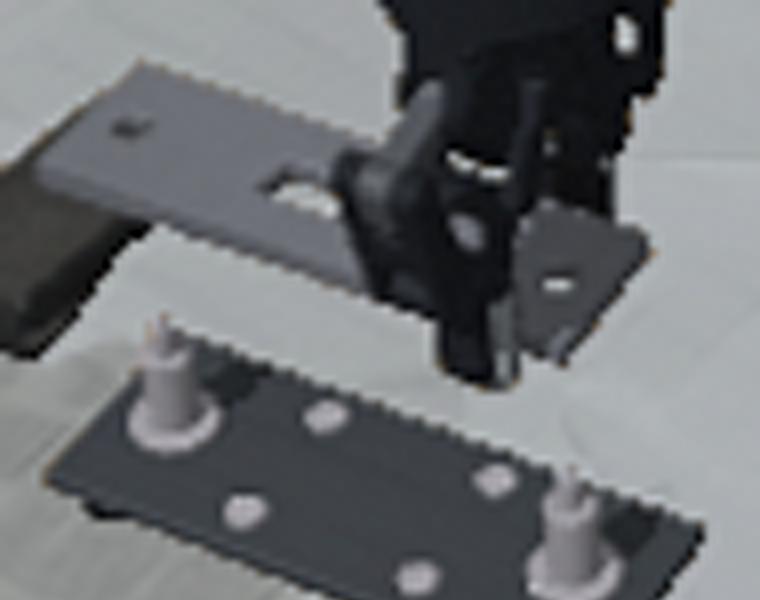

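View pics/zz2_i.png

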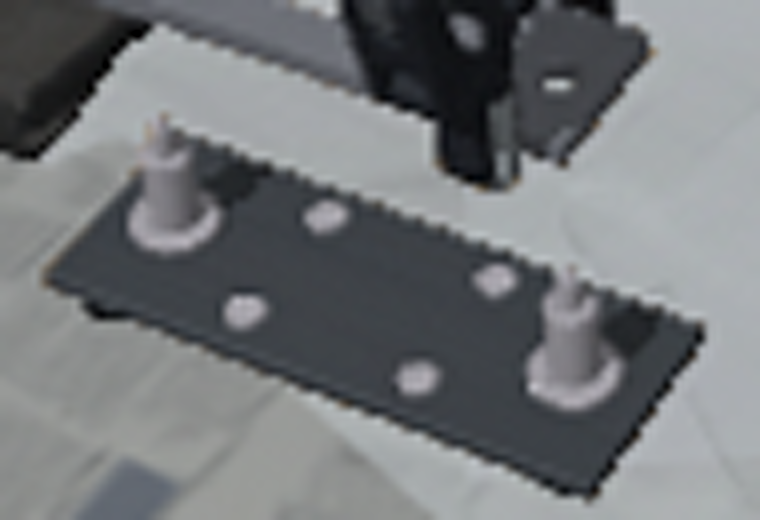

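```bash
cat > fit.py <<'E'
from h import *
def stand_fit(n,obs,x0=(.588,.164,.12)):
    # obs: list of (local pt, uv)
    L=np.array([o[0] for o in obs]);U=np.array([o[1] for o in obs])
    f=lambda p:(proj(n,pose(p[0],p[1],p[2],0,L))-U).ravel()
    r=least_squares(f,x0,loss='soft_l1'); return r.x,r.fun.reshape(-1,2)
E
python3 - <<'E'
from fit import *
zs=lambda x,y:((x+.5)/8-.5+205,(y+.5)/8-.5+210)
S=[((.07,0,.065),zs(161,318)),((-.07,0,.065),zs(569,468)),((.07,0,.05),zs(167,355)),((-.07,0,.05),zs(572,504)),
 ((-.095,-.035,.02),zs(705,527)),((-.095,.035,.02),zs(587,692)),((.095,.035,.02),zs(45,476)),((.07,0,.02),zs(174,418)),((-.07,0,.02),zs(573,575))]
p,r=stand_fit('scene',S); print('scene stand',p,np.degrees(p[2]));print(r)
z=lambda x,y:((x+.5)/3-.5+170,(y+.5)/3-.5+130)
T=[((.095,.035,.02),z(92,151)),((.095,-.035,.02),z(169,143)),((-.095,-.035,.02),z(188,353)),((-.095,.035,.02),z(110,361)),((.07,0,.04),z(129,172)),((-.07,0,.04),z(144,330))]
p,r=stand_fit('top',T); print('top stand',p,np.degrees(p[2]));print(r)
E
```

```text
scene stand [0.5899 0.164  0.1155] 6.62046694397549
[[-0.185  -0.1993]
 [-0.2065  0.1536]
 [-0.1757 -0.2908]
 [-0.2488  0.2284]
 [ 0.3653 -0.1977]
 [ 0.3084 -0.1641]
 [-0.5725 -0.5131]
 [ 0.4292  0.6696]
 [ 0.2739  0.2584]]
top stand [0.5874 0.1629 0.1195] 6.8493323864276086
[[-0.2137 -0.485 ]
 [ 0.3978 -0.7112]
 [ 0.6626  0.8041]
 [ 0.0087  1.0843]
 [-0.2776 -0.6754]
 [-0.4995  0.1774]]
```

```bash
python3 - <<'E'
import cv2,numpy as np
b=cv2.imread('pics/top_i.png')[165:260,185:245]
cv2.imwrite('pics/yy_i.png',cv2.resize(b,None,fx=6,fy=6,interpolation=cv2.INTER_CUBIC))
E
python3 - <<'E'
from fit import *
from scipy.spatial.transform import Rotation as R
from plant import sensors
s=sensors.get_state(); M=R.from_quat(s['tcp_rot']).as_matrix(); yaw=np.arctan2(-M[1,2],-M[0,2]); print('tool yaw (plate x dir)',np.degrees(yaw),s['eef_pos'])
zs=lambda x,y:((x+.5)/8-.5+205,(y+.5)/8-.5+210)
O=[((.085,-.025,.008),zs(143,62)),((.085,.025,.008),zs(38,163)),((-.085,-.025,.008),zs(653,245)),((-.085,.025,.008),zs(565,352)),((.07,0,.008),zs(130,127)),((-.07,0,.004),zs(558,284))]
zt=lambda x,y:((x+.5)/4.5-.5+160,(y+.5)/4.5-.5+140)
T=[((.085,.025,.008),zt(146,169)),((.085,-.025,.008),zt(242,157)),((.07,0,.004),zt(192,187))]
def plate(p,L):
    x,y,a,z,pit=p; L=np.array(L,float); L=L.copy(); L[:,2]+=np.tan(pit)*(L[:,0]+.062); return pose(x,y,a,z,L)
def f(p,w=1):
    r=[(proj('scene',plate(p,[o[0] for o in O]))-[o[1] for o in O]).ravel(),(proj('top',plate(p,[o[0] for o in T]))-[o[1] for o in T]).ravel(),
     [(p[2]-yaw)/np.radians(.5)*w,(p[3]-(s['eef_pos'][2]+.0157))/.001*w]]
    return np.concatenate(r)
for w in (1,0.05):
    r=least_squares(f,[.588,.164,yaw,.133,0],args=(w,)); print(r.x,np.degrees(r.x[[2,4]]),r.cost); print(r.fun[:-2].reshape(-1,2)); print(r.fun[-2:])
x=r.x
E
```

```text
tool yaw (plate x dir) 6.847164205364468 [0.5257 0.157  0.1179]
[ 0.5862  0.1644  0.1159  0.1335 -0.0044] [ 6.6385 -0.2527] 3.2669156454078188
[[ 0.1414  0.1068]
 [ 0.0768  0.2604]
 [ 0.4562 -0.8918]
 [-0.1061  0.1549]
 [ 0.7073  0.152 ]
 [ 0.7098  0.5475]
 [-0.508  -1.204 ]
 [-1.1649 -0.737 ]
 [ 0.522   0.0756]]
[-0.4173 -0.0541]
[ 0.5858  0.1651  0.1046  0.1347 -0.0114] [ 5.9959 -0.6538] 2.940968809147285
[[ 0.4153  0.0754]
 [ 0.1557  0.1548]
 [ 0.3065 -0.7958]
 [-0.5191  0.2045]
 [ 0.8358  0.0927]
 [ 0.462   0.6064]
 [-0.4203 -1.2008]
 [-1.0563 -0.5049]
 [ 0.5397  0.1945]]
[-0.0851  0.0559]
```

View pics/yy_i.png

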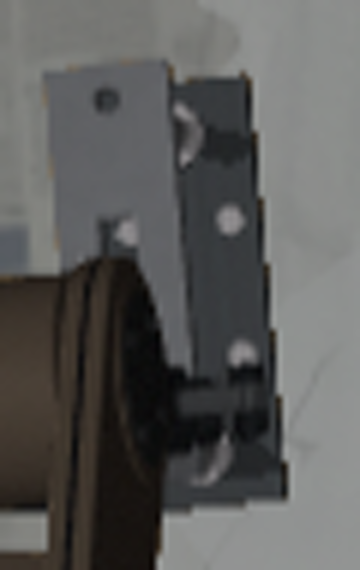

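Call:
arm_command(increments=[[[1.0,0.1,-0.38,0],[2.0,0,0,0],[2,0,0,0],[0.6,0,0,0],[0.3,0,0,0],[0,0,0,0]]])

```text
time: 20.1
eef_pos: [0.5301, 0.1567, 0.0593]
tcp_rot: [0.706, 0.043, -0.706, 0.043]
contact_force: [0.4, 0.0, 0.1]
opening: 0.564
```

Run:
```python
from h import *
snap('j')
b=cv2.imread(f'pics/scene_j.png')[225:300,205:300]
cv2.imwrite(f'pics/z_j.png',cv2.resize(b,None,fx=8,fy=8,interpolation=cv2.INTER_CUBIC))
b=cv2.imread(f'pics/top_j.png')[165:260,185:265]
cv2.imwrite(f'pics/y_j.png',cv2.resize(b,None,fx=6,fy=6,interpolation=cv2.INTER_CUBIC))
```

```text
(no output)
```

View pics/z_j.png

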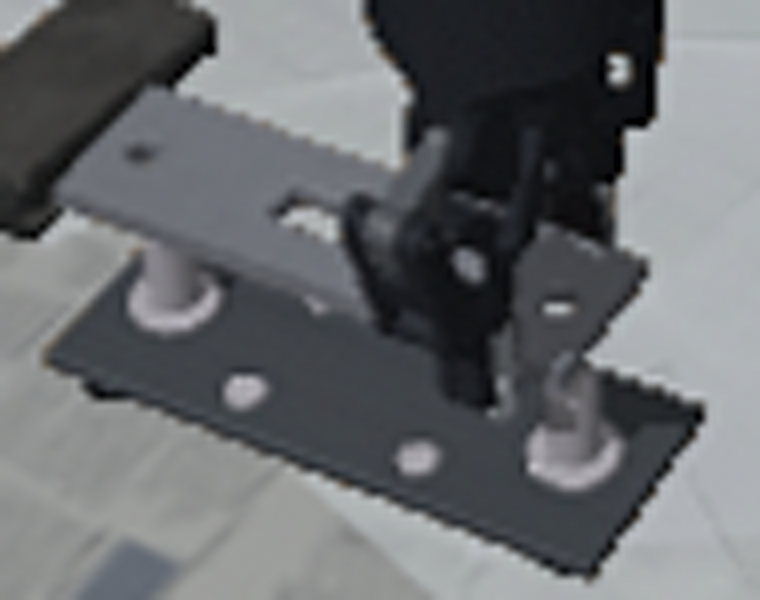

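View pics/y_j.png

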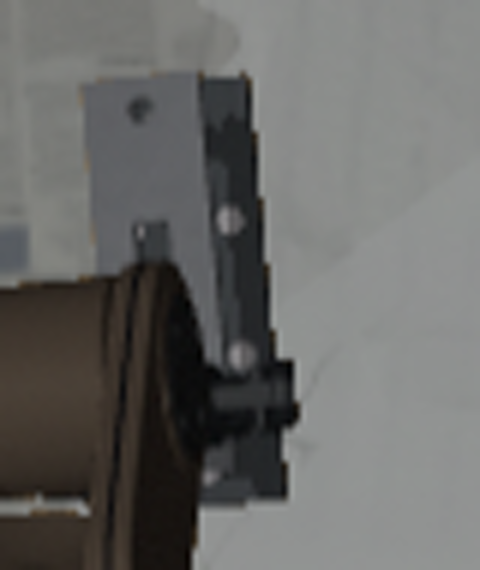

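```bash
cat > pf.py <<'E'
from fit import *
from scipy.spatial.transform import Rotation as R
from plant import sensors
s=sensors.get_state(); M=R.from_quat(s['tcp_rot']).as_matrix(); yaw=np.arctan2(-M[1,2],-M[0,2]); tcp=np.array(s['eef_pos'])
def plate(p,L):
    x,y,a,z,pit=p; L=np.array(L,float).copy(); L[:,2]+=np.tan(pit)*(L[:,0]+.061); return pose(x,y,a,z,L)
def run(O,T,prior=(.3,.0007,.01)):
    def f(p):
        r=[]
        if O: r.append((proj('scene',plate(p,[o[0] for o in O]))-[o[1] for o in O]).ravel()/.4)
        if T: r.append((proj('top',plate(p,[o[0] for o in T]))-[o[1] for o in T]).ravel()/.4)
        r.append([(p[2]-yaw)/np.radians(prior[0]),(p[3]-(tcp[2]+.0157))/prior[1],p[4]/prior[2]])
        return np.concatenate(r)
    r=least_squares(f,[.588,.164,yaw,tcp[2]+.0157,0]); return r.x,(r.fun[:-3]*.4).reshape(-1,2)
E
python3 - <<'E'
from pf import *
print('tool yaw',np.degrees(yaw),tcp)
zs=lambda x,y:((x+.5)/8-.5+205,(y+.5)/8-.5+225)
O=[((.085,-.025,.008),zs(149,86)),((.085,.025,.008),zs(55,184)),((-.085,-.025,.008),zs(647,264)),((.07,0,.006),zs(140,154)),((-.07,0,.004),zs(558,305))]
zt=lambda x,y:((x+.5)/6-.5+185,(y+.5)/6-.5+165)
T=[((.085,.025,.008),zt(82,87)),((.085,-.025,.008),zt(201,73)),((.07,0,.004),zt(139,109))]
for o,t in ((O,T),(O,[]),([],T)):
    p,r=run(o,t); print(p,np.degrees(p[[2,4]])); print(r.round(2).tolist())
E
```

```text
tool yaw 6.9740923663263725 [0.5304 0.1567 0.0598]
[ 0.5909  0.1645  0.1201  0.0759 -0.0015] [ 6.8786 -0.0887]
[[0.73, -0.19], [-0.12, 0.52], [0.43, -0.38], [1.02, 0.21], [0.39, 0.77], [-0.74, -1.33], [-0.85, -1.17], [0.51, 0.0]]
[0.5925 0.1644 0.1223 0.0754 0.0008] [7.0058 0.0476]
[[0.22, -0.38], [-0.6, 0.33], [-0.06, -0.58], [0.53, 0.02], [-0.08, 0.57]]
[ 0.5889  0.1635  0.1211  0.0754 -0.0015] [ 6.9402 -0.0879]
[[-0.38, -0.48], [-0.49, -0.35], [0.88, 0.83]]
```

The scene image shows both holes, far at about (140,154) and near at (558,305), slightly far of the pins. The fit says to shift about 2.7 mm back towards the robot and then lower until the underside is just over the tips.

Call:
arm_command(increments=[[[0,0,0.27,0.003],[0.3,0,0,0],[0.3,0,0,0],[0,0,0,0]]])

```text
time: 20.7
eef_pos: [0.5267, 0.1563, 0.0525]
tcp_rot: [-0.706, -0.042, 0.706, -0.042]
contact_force: [0.1, 0.1, -1.4]
opening: 0.565
```

Run:
```python
from h import *
snap('k')
b=cv2.imread(f'pics/scene_k.png')[225:300,205:300]
cv2.imwrite(f'pics/z_k.png',cv2.resize(b,None,fx=8,fy=8,interpolation=cv2.INTER_CUBIC))
b=cv2.imread(f'pics/top_k.png')[165:260,185:265]
cv2.imwrite(f'pics/y_k.png',cv2.resize(b,None,fx=6,fy=6,interpolation=cv2.INTER_CUBIC))
```

```text
(no output)
```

View pics/z_k.png

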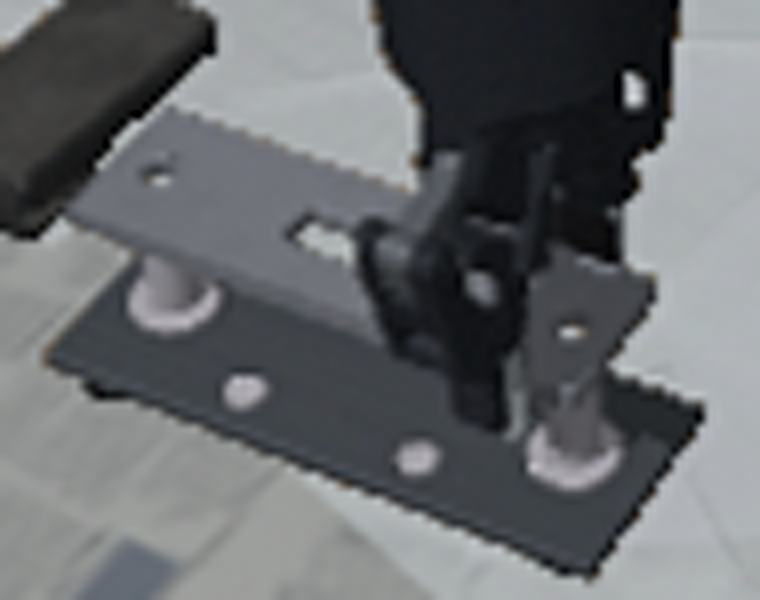

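View pics/y_k.png

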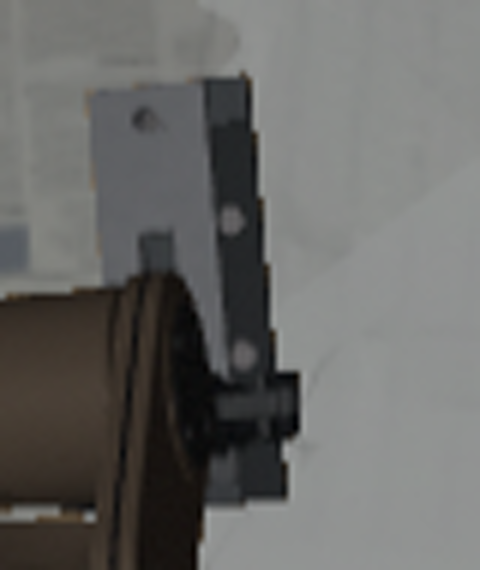

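```bash
python3 - <<'E'
from pf import *
print('tool yaw',np.degrees(yaw),tcp)
zs=lambda x,y:((x+.5)/8-.5+205,(y+.5)/8-.5+225)
# same-camera comparison: back-project holes at their heights and pin tips at .065
zu=tcp[2]+.0157
for nm,uv,h in (('near hole mid',(571,331),zu+.004),('far hole rim',(157,174),zu+.008),('far hole mid',(157,174),zu+.004),('near tip',(569,348),.065),('far tip',(161,198),.065),('near shoulder',(572,384),.05),('far shoulder',(167,236),.05),('near flange',(573,455),.021),('far flange',(174,298),.021),
 ('corner far-y',(172,108),zu+.008),('corner far+y',(70,206),zu+.008),('corner near -y',(655,284),zu+.008)):
    print(nm,onz('scene',zs(*uv),h)[:2])
zt=lambda x,y:((x+.5)/6-.5+185,(y+.5)/6-.5+165)
for nm,uv,h in (('far+y',(90,93),zu+.008),('far-y',(206,80),zu+.008),('far hole',(147,120),zu+.006),('pin in hole light spot',(151,122),.063)):
    print(nm,onz('top',zt(*uv),h)[:2])
E
python3 - <<'E'
import cv2
b=cv2.imread('pics/top_k.png')[178:192,200:220]
cv2.imwrite('pics/yk.png',cv2.resize(b,None,fx=20,fy=20,interpolation=cv2.INTER_CUBIC)*2)
b=cv2.imread('pics/scene_k.png')[238:256,212:242]
c=cv2.imread('pics/scene_k.png')[255:285,262:292]
cv2.imwrite('pics/zk.png',cv2.resize(b,None,fx=20,fy=20,interpolation=cv2.INTER_CUBIC))
cv2.imwrite('pics/zkn.png',cv2.resize(c,None,fx=18,fy=18,interpolation=cv2.INTER_CUBIC))
E
```

```text
tool yaw 6.808183082787199 [0.527  0.1563 0.0528]
near hole mid [0.5191 0.1552]
far hole rim [0.6572 0.1736]
far hole mid [0.6605 0.1707]
near tip [0.5203 0.1553]
far tip [0.6586 0.1723]
near shoulder [0.5203 0.155 ]
far shoulder [0.6581 0.1729]
near flange [0.5208 0.1563]
far flange [0.6611 0.1716]
corner far-y [0.6729 0.1495]
corner far+y [0.6692 0.1975]
corner near -y [0.5076 0.1304]
far+y [0.6675 0.1959]
far-y [0.6735 0.147 ]
far hole [0.6565 0.1719]
pin in hole light spot [0.6573 0.1729]
```

View pics/yk.png

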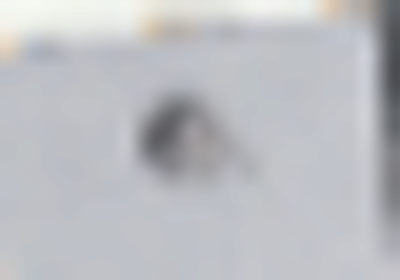

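View pics/zk.png

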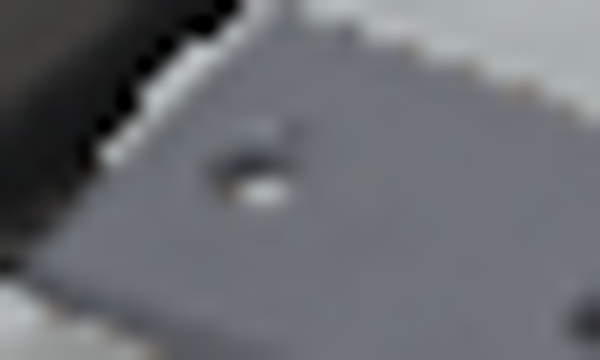

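View pics/zkn.png

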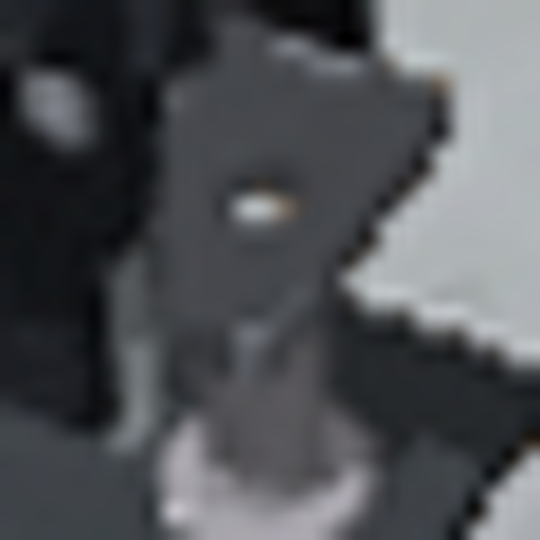

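Near hole is at about (572,331) and sits about 1.2 mm short of its pin tip. The far hole agrees in x. I'll shift 1.3 mm and start onto the cones while watching the force.

Call:
arm_command(increments=[[[0,0,-0.13,0],[0.2,0,0,0],[0.2,0,0,0],[0.1,0,0,0],[0.1,0,0,0],[0,0,0,0]]])

```text
time: 21.55
eef_pos: [0.5282, 0.1565, 0.0468]
tcp_rot: [-0.706, -0.042, 0.706, -0.042]
contact_force: [0.0, -0.9, -1.6]
opening: 0.563
```

Run:
```python
from h import *
snap('l')
b=cv2.imread(f'pics/scene_l.png')[235:300,210:305]
cv2.imwrite(f'pics/z_l.png',cv2.resize(b,None,fx=8,fy=8,interpolation=cv2.INTER_CUBIC))
b=cv2.imread(f'pics/top_l.png')[175:200,190:230]
cv2.imwrite(f'pics/y_l.png',cv2.resize(b,None,fx=16,fy=16,interpolation=cv2.INTER_CUBIC))
```

```text
(no output)
```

View pics/z_l.png

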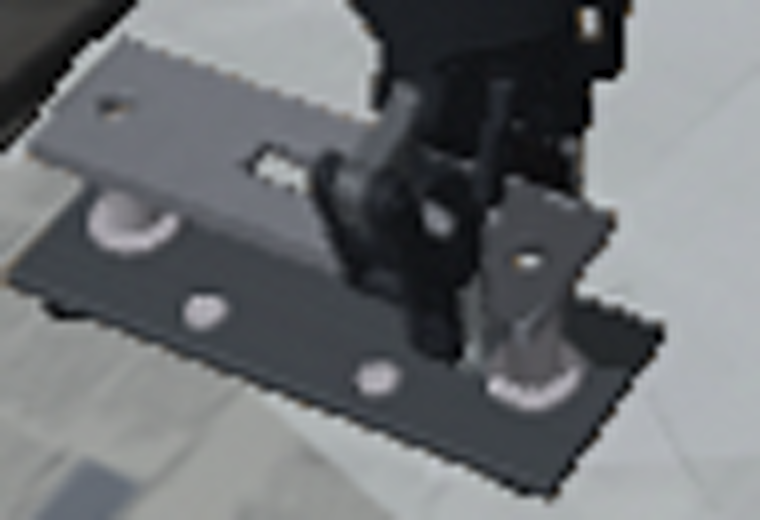

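View pics/y_l.png

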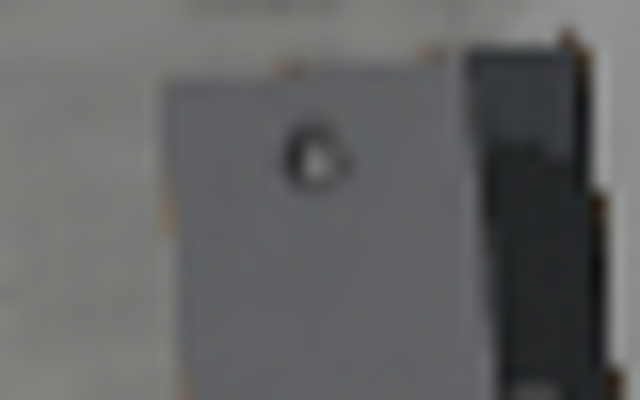

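In the top zoom the far pin shows as a light spot at (320,160) inside the hole centred at (313,155). Parallax accounts for that offset, so they're aligned. The near hole at (527,261) in the scene view also matches its tip, so I'll continue down gently.

Call:
arm_command(increments=[[[0.1,0,0,0],[0.1,0,0,0],[0.1,0,0,0],[0,0,0,0]]])

```text
time: 22.15
eef_pos: [0.5282, 0.1565, 0.0438]
tcp_rot: [-0.706, -0.042, 0.706, -0.042]
contact_force: [0.6, 0.7, -1.3]
opening: 0.563
```

Call:
arm_command(increments=[[[0.1,0,0,0],[0.1,0,0,0],[0.1,0,0,0],[0.1,0,0,0],[0,0,0,0]]])

```text
time: 22.78
eef_pos: [0.5282, 0.1565, 0.0398]
tcp_rot: [-0.706, -0.042, 0.706, -0.042]
contact_force: [0.1, 0.0, -1.3]
opening: 0.561
```

Run:
```python
from h import *
snap('m')
b=cv2.imread(f'pics/scene_m.png')[235:300,210:305]
cv2.imwrite(f'pics/z_m.png',cv2.resize(b,None,fx=8,fy=8,interpolation=cv2.INTER_CUBIC))
b=cv2.imread(f'pics/top_m.png')[175:200,190:230]
cv2.imwrite(f'pics/y_m.png',cv2.resize(b,None,fx=16,fy=16,interpolation=cv2.INTER_CUBIC))
```

```text
(no output)
```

View pics/z_m.png

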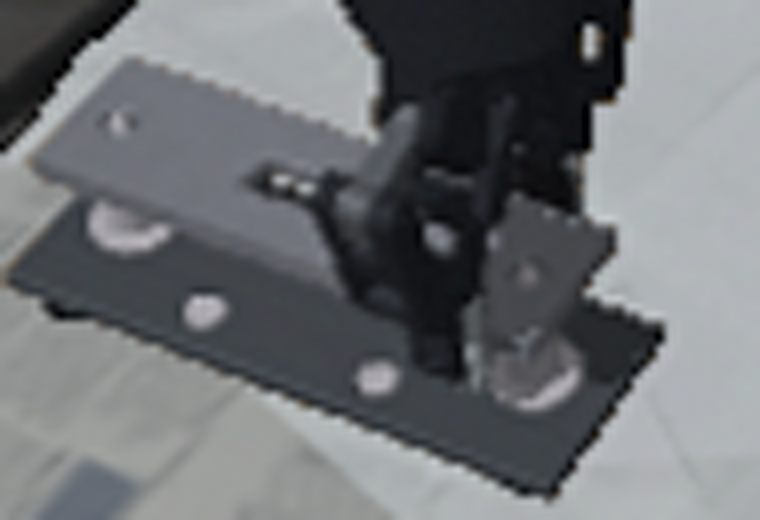

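View pics/y_m.png

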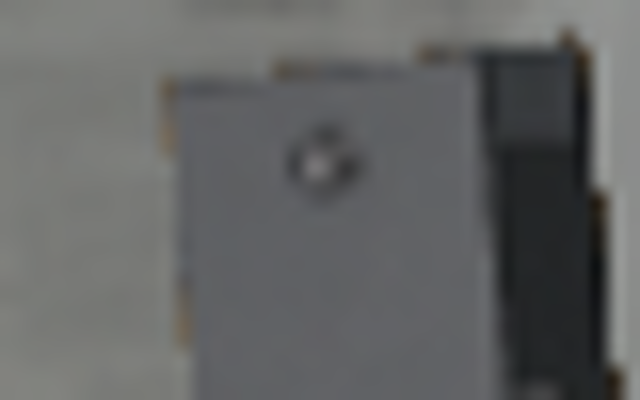

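The light pin tips now show inside both holes, at (118,122) and (527,273) in the scene zoom and (318,163) in the top zoom. There is no contact force, so I'll continue.

Call:
arm_command(increments=[[[0.1,0,0,0],[0.1,0,0,0],[0.1,0,0,0],[0.1,0,0,0],[0.05,0,0,0],[0,0,0,0]]])

```text
time: 23.62
eef_pos: [0.5283, 0.1565, 0.0354]
tcp_rot: [0.706, 0.042, -0.706, 0.042]
contact_force: [0.7, -0.3, -1.8]
opening: 0.564
```

Call:
arm_command(increments=[[[0.05,0,0,0],[0.05,0,0,0],[0,0,0,0]]])

```text
time: 24.0
eef_pos: [0.5287, 0.1565, 0.0349]
tcp_rot: [0.706, 0.042, -0.706, 0.042]
contact_force: [-0.5, -0.3, 1.3]
opening: 0.562
```

Run:
```python
from h import *
snap('n')
b=cv2.imread(f'pics/scene_n.png')[235:300,210:305]
cv2.imwrite(f'pics/z_n.png',cv2.resize(b,None,fx=8,fy=8,interpolation=cv2.INTER_CUBIC))
```

```text
(no output)
```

View pics/z_n.png

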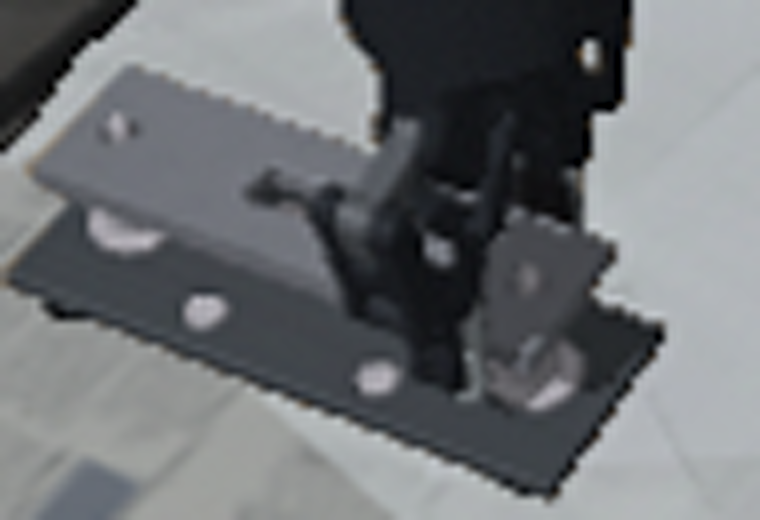

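Call:
arm_command(increments=[[[0,0,0,0],[0,0,0,0],[0,0,0,0],[0,0,0,0]]], grip=5.4, grip_force=20)

```text
time: 24.6
eef_pos: [0.5283, 0.1565, 0.0343]
tcp_rot: [-0.706, -0.042, 0.706, -0.042]
contact_force: [0.4, 0.2, -0.1]
opening: 0.633
```

Call:
arm_command(increments=[[[0,0,0,0],[0,0,0,0],[0,0,0,0],[0,0,0,0]]], grip=7.4)

```text
time: 25.1
eef_pos: [0.5283, 0.1565, 0.0345]
tcp_rot: [0.706, 0.042, -0.706, 0.042]
contact_force: [0.2, 0.1, -0.4]
opening: 0.862
```

Run:
```python
from h import *
snap('o')
b=cv2.imread(f'pics/scene_o.png')[235:300,210:305]
cv2.imwrite(f'pics/z_o.png',cv2.resize(b,None,fx=8,fy=8,interpolation=cv2.INTER_CUBIC))
```

```text
(no output)
```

View pics/z_o.png

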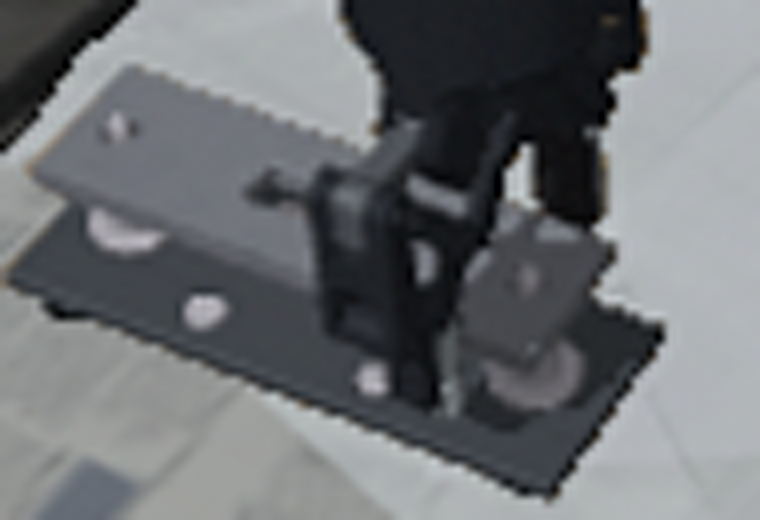

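The fingers are open on both sides and the plate hasn't moved. I'll raise straight up and check.

Call:
arm_command(increments=[[[-0.5,0,0,0],[-1,0,0,0],[-2,0,0,0],[-3,0,0,0],[-3,0,0,0],[-3,0,0,0],[-2,0,3,0],[0,0,4,0],[0,0,2,0],[0,0,0,0]]])

```text
time: 26.45
eef_pos: [0.4383, 0.1459, 0.1802]
tcp_rot: [0.706, 0.042, -0.705, 0.042]
contact_force: [0.8, -0.3, -0.4]
opening: 0.868
```

Run:
```python
from h import *
snap('p')
b=cv2.imread(f'pics/scene_p.png')[235:300,210:305]
cv2.imwrite(f'pics/z_p.png',cv2.resize(b,None,fx=8,fy=8,interpolation=cv2.INTER_CUBIC))
b=cv2.imread(f'pics/top_p.png')[165:265,190:250]
cv2.imwrite(f'pics/y_p.png',cv2.resize(b,None,fx=6,fy=6,interpolation=cv2.INTER_CUBIC))
from plant import sensors; s=sensors.get_state(); print(s['time'],s['eef_pos'],s['contact_force'])
```

```text
26.55 [0.4398 0.1459 0.1803] [0.3157 0.0622 0.3013]
```

View pics/z_p.png

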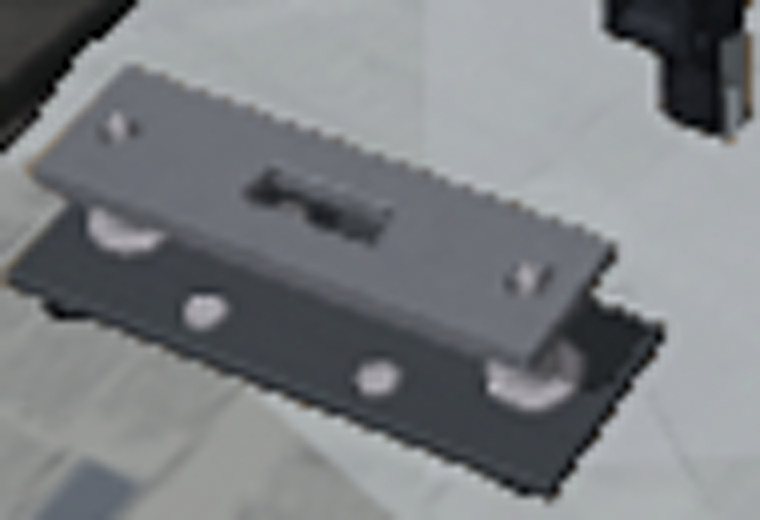

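View pics/y_p.png

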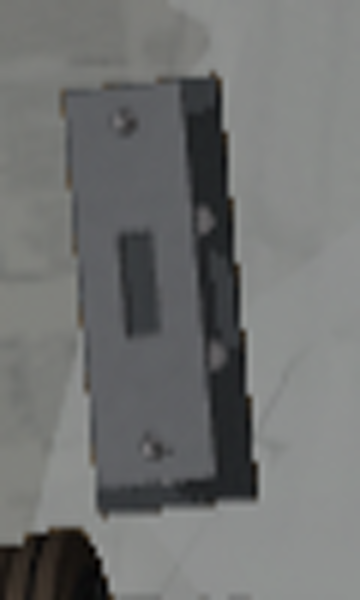

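View pics/scene_p.png

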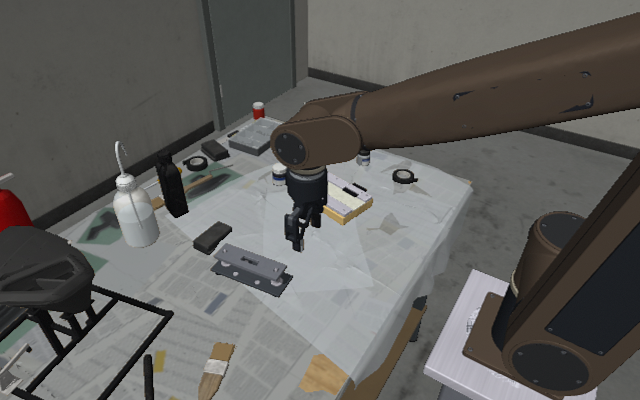

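Both pins stand up through the end holes, at (118,125) and (527,277) in the scene zoom and (123,121) and (152,447) in the top zoom. The bystanders look unmoved. I'll check flatness numerically, then hand in.

Run:
```python
from fit import *
zs=lambda x,y:((x+.5)/8-.5+210,(y+.5)/8-.5+235)
O=[((.085,-.025,.008),zs(128,66)),((.085,.025,.008),zs(32,165)),((-.085,-.025,.008),zs(612,243)),((-.085,.025,.008),zs(527,349)),((.07,0,.008),zs(119,127)),((-.07,0,.008),zs(527,279))]
def plate(p,L):
    L=np.array(L,float).copy(); L[:,2]+=p[4]*L[:,0]; return pose(p[0],p[1],p[2],p[3],L)
f=lambda p:(proj('scene',plate(p,[o[0] for o in O]))-[o[1] for o in O]).ravel()
r=least_squares(f,[.589,.164,.12,.05,0]); print(r.x,np.degrees(r.x[[2,4]]),np.abs(r.fun).max())
a=cv2.imread('pics/top0.png');b=cv2.imread('pics/top_p.png')
d=cv2.absdiff(a,b).max(2)
for n,(x0,y0,x1,y1) in dict(block=(212,138,258,166),white=(338,134,364,162),touch=(430,200,455,222),tape=(422,252,455,284)).items(): print(n,d[y0:y1,x0:x1].max())
```

```text
[0.6008 0.1533 0.1321 0.0375 0.0138] [7.5671 0.7887] 0.5832823377260752
block 6
white 6
touch 6
tape 6
```

Run:
```python
from fit import *
zs=lambda x,y:((x+.5)/8-.5+210,(y+.5)/8-.5+235)
O=[((.085,-.025,.008),zs(128,66)),((.085,.025,.008),zs(32,165)),((-.085,-.025,.008),zs(612,243)),((-.085,.025,.008),zs(527,349)),((.07,0,.008),zs(119,127)),((-.07,0,.008),zs(527,279))]
zt=lambda x,y:((x+.5)/6-.5+190,(y+.5)/6-.5+165)
T=[((.085,.025,.008),zt(62,91)),((.085,-.025,.008),zt(180,80)),((-.085,-.025,.008),zt(216,478)),((-.085,.025,.008),zt(98,488)),((.07,0,.008),zt(123,121)),((-.07,0,.008),zt(152,447))]
def plate(p,L):
    L=np.array(L,float).copy(); L[:,2]+=p[4]*L[:,0]; return pose(p[0],p[1],p[2],p[3],L)
def f(p,bias=True):
    return np.concatenate([(proj('scene',plate(p,[o[0] for o in O]))-[o[1] for o in O]).ravel(),(proj('top',plate(p,[o[0] for o in T]))-[o[1] for o in T]).ravel()])
r=least_squares(f,[.589,.164,.12,.05,0]); print(r.x,np.degrees(r.x[[2,4]])); print(r.fun.reshape(-1,2).round(2).tolist())
```

```text
[ 0.5894  0.1642  0.1178  0.0529 -0.0078] [ 6.752  -0.4449]
[[0.15, -0.41], [-0.25, 0.24], [0.76, -0.58], [0.47, 0.77], [0.36, 0.27], [0.28, -0.02], [0.09, -0.02], [-0.2, -0.28], [-0.43, -0.65], [-0.41, -0.18], [0.1, -0.32], [-0.09, -0.31]]
```

```bash
python3 -c "
from plant import ctrl
print(ctrl.sign_off())"
```

```text
the job is handed in; nothing more can be done
None
```

The plate is on the spray stand with both locating pins up through its end holes, and I handed the job in at about 26.6 s, well under the 64 s limit.

- **Slide:** The first light touch slipped without moving the plate, so I pressed again. During the slide the readings were about 13–18 N, with one of 20.6 N just before it moved. The overhang ended at about 57–62 mm by my measurements, a little over a third.
- **Lift and place:** I pinched the overhanging end by its long edges, with the grip raised to 80 N for the carry. I carried it over and corrected the alignment in two small steps from the pictures. The pins entered without measurable force, and it set down at about 3 N.
- **Last checks:** With the gripper clear and the contact force near zero, pictures from both cameras show a pin in each hole. The four listed bystanders look unchanged against the first top picture.
- **Flatness:** This check was weak. The two camera fits gave opposite tilts (+0.8° and −0.4°), so they show no clear tilt but don't prove the plate lies flat. The arm's height at set-down matches the plate resting on the shoulders.

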